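# Zero the stall's dial scale with a flat screwdriver

## Task

The dial scale reads heavy with its pan empty. Take the flat-bladed screwdriver out of the tool block, turn it lightly on the slotted zero screw of the scale until the blade drops fully into the slot, then turn the screw clockwise until the pointer stands on the zero mark. Press only gently, for the screw sits on a soft spring that must not be pushed down hard, put the screwdriver back upright in the hole it came from, let go of it, and leave the other things where they are.

Things in the scene. Friction and masses are not known exactly. Their poses are not given: they have to be found in the camera images.
- scale: Dial weighing scale, fixed: green housing 190 x 290 mm, top 65 mm above the table; steel pan (144 mm across, rim 101 mm high, empty) on its left half, round dial drum (148 mm across, at most 110 mm high) on its right. Origin: centre of its underside; x points away from the robot at yaw 0 (turned up to 0.4 rad either way), y to its left, z up.
- dial (a point): Centre of the white dial face (pointer pivot); axes are the scale's. Face 134 mm across, nearly flat, tipped 12 degrees to the scale's +x. Thin black graduations every 6 degrees; the zero mark is the one broad black bar (8 x 14 mm), at the edge in the scale's +x direction from the centre. The black pointer reaches 56 mm from the pivot and has a short thick tail on the other side.
- pointer (a joint): Angle of the pointer, rad: 0 = on the middle of the zero mark, positive = clockwise seen from above (reads heavy). Starts between 0.35 and 0.75. Geared to the zero screw: turning the screw 1 rad clockwise (seen from above) moves the pointer 0.5 rad down, through zero if turned too far; counter-clockwise raises it. End stops at -0.6 and 1.5. It stays where it is put.
- boss (a point): Centre of the upper rim of the round steel boss (bore 22 mm, 35 mm outside at the foot) that stands on the housing, on its robot side, and has the zero screw in its bore; 85 mm above the table. Axes are the scale's. The screw's head is sprung: it gives straight down, 1.3 N at first touch, then 2.5 N per mm up to about 9 N at 3 mm, where it meets a hard stop. 18 N or more spoils it.
- adjuster (a point): Centre of the top of the zero screw: slotted brass head 21 mm across, vertical axis, at rest 4 mm below the boss's rim (81 mm above the table). The slot crosses the whole head through its centre, 4 mm wide, edges bevelled over the upper 2.4 mm to 7 mm wide at the top, 6 mm deep. The slot's direction is NOT given: these axes are the scale's and do not turn with the screw. Stiff to turn: about 0.05 N m.
- driver_grip (a point): Flat screwdriver standing blade-down in the tool block; this point is on its axis at mid-handle, 78.5 mm above the blade's tip. Black six-sided handle, 30 mm across flats, from 50 to 107 mm above the tip (shallow dome to 115 mm). Axes: z up along the shaft; x along the blade's width; y across the blade, square to one pair of flats (the other pairs at 60 degrees to it). About 0.12 kg.
- driver_tip (a point): Middle of the end of the screwdriver's blade, 78.5 mm below driver_grip; same axes. Blade 12 mm wide (along x), 2.2 mm thick (along y), 16 mm long, on a 9 mm round shank; the handle's flat underside is 50 mm above the tip.
- block: Wooden tool block, fixed: 70 x 235 x 52 mm high, origin at the centre of its underside, long side along its y. Three upright holes, 17 mm across, right through, on its middle line at y = -75, 0 and +75 mm. A tool stands in each, its handle's underside resting on the block's top; which is where varies. The flat screwdriver stands with its tip 2 mm above the table.
- awl_mid (a point): Awl with a pear-shaped light wooden handle 34 mm thick (top 107 mm above the table), in another hole of the block; this point is on its axis at handle height. Leave it alone.
- cross_mid (a point): Cross-head screwdriver with a slim round grey handle 23 mm thick (top 130 mm above the table), in another hole of the block; this point is on its axis at handle height. Leave it alone.
- cup: White plastic cup, 72 mm across, 62 mm high; origin under its centre. It stands beyond the tool block. Leave it alone.
- tape: Roll of packing tape lying flat, 100 mm across, 45 mm high; origin under its centre. It lies beyond the scale. Leave it alone.
- tub: White lidded tub 117 x 137 x 63 mm; origin under its centre. Leave it alone.
- jar: Amber glass jar 72 mm across, 120 mm high; origin under its centre. Leave it alone.
- spoon: Wooden spoon, 135 mm long, lying on the table at the left. Leave it alone.

How it is judged:
By the outcome, as a careful person would: the job done as asked, in the order asked, and still so for the second after the job is handed in, with the robot touching nothing.
It also fails if it takes over 72 s, if anything falls off the work surface, if the arm or the gripper's body presses on something with over 40 N, if the wrist force passes 120 N, or if a joint passes its speed limit or range.

## Robot

A 6-joint arm with a two-finger parallel gripper is mounted at the origin on the work surface. World frame = base frame: x ahead of the robot, y to its left, z up, the work surface at z = 0. Lengths are in m, angles in rad, forces in N, time in s.
With the tool pointing down it reaches from about 0.375 to 0.975 m from the base axis. Payload 3.8 kg.
Tool frame: the origin (TCP) lies where the fingers leave the gripper's body, on its centre line; the fingertips stand 73 mm ahead of it and the grasp point (between the pads) lies 54 mm ahead of it; z points along the fingers, y is the line along which they close (so a half turn about z gives the same grasp; the last joint's range is limited). The gripper opens to 85 mm and grips with 20 to 120 N. Pads are 22 mm wide; open, the fingers measure 114 mm over their backs; the gripper's body (76 mm by 85 mm) begins 54 mm behind the grasp point. The pads swing forward as they close: fully open they stand 13 mm farther back than shut.
Start: joints at [1.091, 0.264, 1.604, -0, 1.274, -0.037], TCP at [0.289, 0.61, 0.304] pointing down, gripper open.
Joint ranges: [-2.63, 2.63], [-0.94, 2.18], [0.31, 2.57], [-1.31, 4.45], [0, 2.66], [-2.55, 2.55]. Speed limits (rad/s): [2.57, 2.57, 3.14, 3.14, 3.14, 3.14].

## Interface

Orientations are given as a rotation vector (axis times angle).
In Python, from workcell import read_state, viewer, bot gives the robot as it stands.
- The arm moves only by the tool jog_arm, never from a script. Its argument "increments" is a list that holds one entry, the list of rows, each a list of 7 numbers: the shift along the tool's x, y, z in units of 30 mm (1.0 is 30 mm), then the turn, a rotation vector about the tool's x, y, z in units of 6 degrees (1.0 is 6 degrees), then the opening, from -1 (shut) to 1 (fully open). A call has exactly 5 rows; each row shifts and turns the commanded pose from where the row before left it, along the tool's axes as they then stand; what a row does not reach is not made up. A row lasts 1/12 s, in which the tool goes at most 41.7 mm and 7.16 degrees, less where a joint would pass 70% of its speed; a pose out of reach is approached as far as the arm can. A call is refused whole if a number of a shift passes 1 or a number of a turn 1, either way. A call with a gripper value outside its range is refused whole. The fingers move at their own pace and stop on an object; "force" is the grip in N (left out, the last holds). Time passes only in rows, so rows that do not move let the fingers close, or fill a call up. It gives the time, the measured TCP pose, the force, the opening and the grip force at its end, in the units of the state.
- read_state(): the state, without advancing time (a new reading comes with each control period).
- viewer.read_camera(name): name is "scene" or "top" or "wrist"; returns (picture, depth): 420x560x3 uint8, blue, green, red; 420x560 float32, m along the optical axis (not along the pixel's ray), 0 where there is no reading.
- viewer.camera_params(name): a dict with "fx", "fy", "cx", "cy" (pixels), "k1" (the pictures are not rectified: a ray, as slopes to the right and down, at radius r is drawn at 1 + k1 r^2 times it, then the intrinsics apply), "R" (3x3) and "t" (3): a world point X has camera coordinates R X + t; the wrist camera has in their place "hand_eye" (4x4, takes a point from camera to tool coordinates, whose origin is the TCP and whose axes are the flange's). Camera axes: x right, y down, z forward; pixel columns grow to the right and rows downward; lengths in m; the calibration is good to about 2 mm. A picture is of the moment at which its call begins: read the wrist's pose just before it. camera_params takes no time and is no camera call.
- bot.finish_job(): hands the job in; it is judged then, once.
The state is a dict: "time": time; "q": joint angles; "joint_vel": joint speeds; "joint_torque": joint torques, N m; "tool_pos": TCP position; "tcp_rot": TCP orientation; "wrist_force": force on the tool from outside, world axes, zero at the start; "torque": the same for the moment, N m; "width": opening from 0.0 (shut) to 1.0 (fully open); "grip_force": force on a finger pad.
Only numpy, scipy, OpenCV 4.12 (cv2) and the standard library are available. Lean on these libraries where they do the work, as an engineer would, in place of code of your own. Each camera call takes 0.05 s, during which the arm holds its last target. There are 200 camera calls.

## Working session

There is one attempt and no reset: what is moved stays moved. The work goes in short steps, Python scripts to look and compute and a tool call to move; the robot and the scene stay as the last step left them, time stands still between calls to the robot, and variables do not carry over. Pictures are saved under pics/ and viewed, at most 10 in all, crops included, and the job is handed in when it is done.

Besides the shell and the picture viewer there is one more tool, called after "Request:" by a JSON object that holds its "op" and its "data", one argument or row to a line. jog_arm: Moves the arm, as the interface text tells. Its arguments: {"type":"object","properties":{"increments":{"type":"array","items":{"type":"array","items":{"type":"array","items":{"type":"number"}}}},"force":{"type":"number"}},"required":["increments"]}

```bash
mkdir -p pics; ls; cat > h.py <<'E'
import numpy as np, cv2
from scipy.spatial.transform import Rotation as Ro
from workcell import read_state, viewer, bot
def cam(name):
    s=read_state(); p=viewer.camera_params(name); im,d=viewer.read_camera(name)
    if 'hand_eye' in p:
        H=np.array(p['hand_eye']); Rt=Ro.from_rotvec(s['tcp_rot']).as_matrix()
        Rc=Rt@H[:3,:3]; c=Rt@H[:3,3]+np.array(s['tool_pos'])
    else:
        Rc=np.array(p['R']).T; c=-Rc@np.array(p['t'])
    return im,d,(p,Rc,c)
def slopes(P,uv):
    p=P[0]; uv=np.atleast_2d(np.array(uv,float))
    xd=np.c_[(uv[:,0]-p['cx'])/p['fx'],(uv[:,1]-p['cy'])/p['fy']]; x=xd.copy()
    for _ in range(20): x=xd/(1+p['k1']*(x**2).sum(1,keepdims=True))
    return x
def rays(P,uv):
    x=slopes(P,uv); return np.c_[x,np.ones(len(x))]@P[1].T
def onplane(P,uv,z):
    r=rays(P,uv); return P[2]+r*((z-P[2][2])/r[:,2])[:,None]
def atdepth(P,uv,d): return P[2]+rays(P,uv)*np.atleast_1d(d)[:,None]
def proj(P,X):
    p=P[0]; x=(np.atleast_2d(X)-P[2])@P[1]; x=x[:,:2]/x[:,2:]
    x=x*(1+p['k1']*(x**2).sum(1,keepdims=True)); return x*[p['fx'],p['fy']]+[p['cx'],p['cy']]
E
python3 - <<'E'
from h import *
s=read_state(); print({k:np.round(v,3) for k,v in s.items()})
for n in ['scene','top','wrist']:
    im,d,P=cam(n); cv2.imwrite(f'pics/{n}0.png',im); np.save(f'{n}d.npy',d)
    print(n,P[0]['fx'],P[0]['k1'],np.round(P[2],3),np.round(P[1],2).tolist())
E
```

```text
pics
{'time': np.float64(0.0), 'q': array([ 1.091,  0.265,  1.605, -0.   ,  1.274, -0.037]), 'joint_vel': array([ 0.   , -0.   , -0.001, -0.   , -0.001,  0.001]), 'joint_torque': array([-2.0000e-03, -5.1512e+01, -3.6731e+01, -1.0000e-03,  1.3000e-02,
        0.0000e+00]), 'tool_pos': array([0.289, 0.609, 0.303]), 'tcp_rot': array([-6.900e-01, -3.064e+00,  3.000e-03]), 'wrist_force': array([-0.221,  0.285, -0.305]), 'torque': array([-0.022,  0.02 , -0.039]), 'grip_force': np.float64(0.0), 'width': np.float64(1.0)}
scene 380.7565514900118 -0.03110187889067068 [ 1.099 -0.402  1.063] [[0.64, 0.65, -0.41], [0.77, -0.53, 0.35], [0.01, -0.54, -0.84]]
top 510.21954380555445 -0.07475531108965232 [0.425 0.008 1.524] [[0.03, -0.99, 0.13], [-1.0, -0.03, 0.02], [-0.01, -0.13, -0.99]]
wrist 374.1987226354324 -0.08766487827517544 [0.221 0.642 0.374] [[0.43, 0.86, 0.27], [0.9, -0.41, -0.13], [-0.0, 0.3, -0.96]]
```

View pics/top0.png

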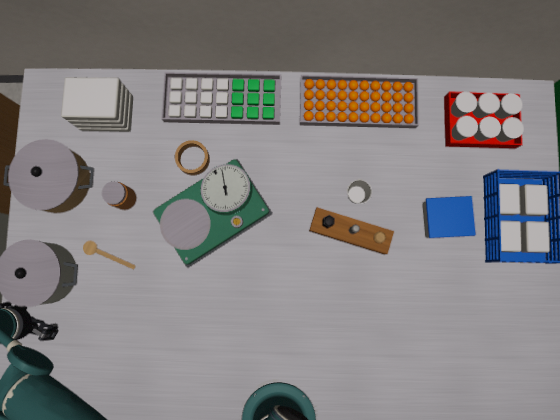

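View pics/scene0.png

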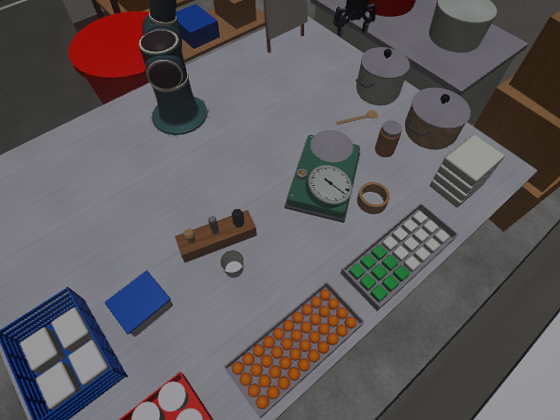

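Top view: the scale's dial is at about (225,188), the boss at (236,222) and the pan at (186,224). In the block, the black flat driver is at (328,221), the cross-head at (354,229) and the awl at (380,238). The cup is at (358,191).

```bash
cat > m.py <<'E'
from h import *
im,d,P=cam('top')
for n,uv,z in [('driver',(328,221),.115),('cross',(354,229),.13),('awl',(380,238),.107),('boss',(236.5,222),.085),('dial',(225,187),.105),('pan',(186,224),.101),('cup',(358,191),.062)]:
    print(n,onplane(P,uv,z).round(3))
hsv=cv2.cvtColor(im,cv2.COLOR_BGR2HSV)
print(hsv[245,345],hsv[235,200])
roi=np.zeros(im.shape[:2],np.uint8); roi[195:265,295:410]=1
m=((hsv[...,0]<22)&(hsv[...,1]>110)).astype(np.uint8)*roi
c=max(cv2.findContours(m,0,2)[0],key=cv2.contourArea); b=cv2.boxPoints(cv2.minAreaRect(c)); print('block',onplane(P,b,.052).round(3).tolist())
m=((hsv[...,2]<60)*roi); ys,xs=np.nonzero(m[205:235,315:342]); print('black',xs.mean()+315,ys.mean()+205,len(xs),onplane(P,(xs.mean()+315,ys.mean()+205),.107))
g=((hsv[...,0]>60)&(hsv[...,0]<95)&(hsv[...,1]>90)).astype(np.uint8); g[:140]=0;g[280:]=0;g[:,:140]=0;g[:,290:]=0
c=max(cv2.findContours(g,0,2)[0],key=cv2.contourArea); b=cv2.boxPoints(cv2.minAreaRect(c)); print('scale',onplane(P,b,.065).round(3).tolist())
E
python3 m.py
```

```text
driver [[ 0.568 -0.123  0.115]]
cross [[ 0.546 -0.193  0.13 ]]
awl [[ 0.525 -0.269  0.107]]
boss [[0.561 0.133 0.085]]
dial [[0.658 0.168 0.105]]
pan [[0.55  0.274 0.101]]
cup [[ 0.663 -0.214  0.062]]
[150   6 158] [159  13 138]
block [[0.546, -0.074, 0.052], [0.614, -0.093, 0.052], [0.55, -0.32, 0.052], [0.482, -0.299, 0.052]]
black 327.7889908256881 221.28440366972478 109 [[ 0.56784966 -0.12334272  0.107     ]]
scale [[0.589, 0.383, 0.065], [0.752, 0.145, 0.065], [0.594, 0.039, 0.065], [0.435, 0.275, 0.065]]
```

Request:
{"op": "jog_arm", "data": {
  "increments": [
    [[-0.43, -0.9, 0, 0, 0, 0, 1], [-0.43, -0.9, 0, 0, 0, 0, 1], [-0.43, -0.9, 0, 0, 0, 0, 1], [-0.43, -0.9, 0, 0, 0, 0, 1], [-0.43, -0.9, 0, 0, 0, 0, 1]]
  ]
}}

```text
time: 0.62
tool_pos: [0.2894, 0.4588, 0.3034]
tcp_rot: [-0.689, -3.065, 0.001]
wrist_force: [0.2, 0.2, 0.8]
width: 1.003
grip_force: 0.0
```

Request:
{"op": "jog_arm", "data": {
  "increments": [
    [[-0.67, -0.54, 0, 0, 0, 0, 1], [-0.67, -0.54, 0, 0, 0, 0, 1], [-0.67, -0.54, 0, 0, 0, 0, 1], [-0.67, -0.54, 0, 0, 0, 0, 1], [-0.67, -0.54, 0, 0, 0, 0, 1]]
  ]
}}

```text
time: 1.03
tool_pos: [0.3459, 0.3428, 0.3038]
tcp_rot: [0.689, 3.065, 0.0]
wrist_force: [0.1, 0.6, 0.8]
width: 1.0
grip_force: 0.0
```

Request:
{"op": "jog_arm", "data": {
  "increments": [
    [[-0.67, -0.54, 0, 0, 0, 0, 1], [-0.67, -0.54, 0, 0, 0, 0, 1], [-0.67, -0.54, 0, 0, 0, 0, 1], [-0.67, -0.54, 0, 0, 0, 0, 1], [-0.67, -0.54, 0, 0, 0, 0, 1]]
  ]
}}

```text
time: 1.45
tool_pos: [0.402, 0.2265, 0.3039]
tcp_rot: [0.69, 3.065, 0.0]
wrist_force: [-0.5, 0.4, 0.0]
width: 1.001
grip_force: 0.0
```

Request:
{"op": "jog_arm", "data": {
  "increments": [
    [[-0.67, -0.54, 0, 0, 0, 0, 1], [-0.67, -0.54, 0, 0, 0, 0, 1], [-0.67, -0.54, 0, 0, 0, 0, 1], [-0.67, -0.54, 0, 0, 0, 0, 1], [-0.67, -0.54, 0, 0, 0, 0, 1]]
  ]
}}

```text
time: 1.87
tool_pos: [0.4582, 0.1103, 0.3039]
tcp_rot: [0.69, 3.065, 0.0]
wrist_force: [0.2, -0.1, 0.5]
width: 0.996
grip_force: 0.0
```

```bash
cat > w.py <<'E'
from h import *
import sys
s=read_state(); print({k:np.round(s[k],4).tolist() for k in ['time','q','tool_pos','tcp_rot','wrist_force','width']})
im,d,P=cam('wrist'); cv2.imwrite(f'pics/{sys.argv[1]}.png',im); np.savez(f'{sys.argv[1]}.npz',im=im,d=d,R=P[1],c=P[2])
E
python3 w.py w1
```

```text
{'time': 1.8667, 'q': [0.1833, -0.1294, 2.0223, 0.0, 1.2486, -0.9446], 'tool_pos': [0.4582, 0.1103, 0.3039], 'tcp_rot': [0.69, 3.0648, 0.0001], 'wrist_force': [0.2032, -0.1292, 0.4685], 'width': 0.9956}
```

View pics/w1.png

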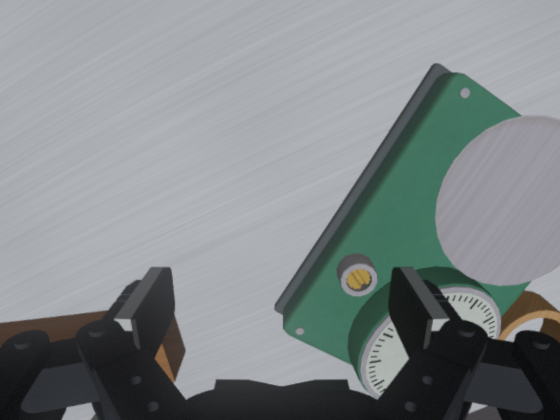

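The wrist picture shows the boss at (359,278) with its slotted brass head, and the dial's lower edge at (430,335). Next, on to the driver.

Request:
{"op": "jog_arm", "data": {
  "increments": [
    [[-0.67, -0.54, 0, 0, 0, 0, 1], [-0.67, -0.54, 0, 0, 0, 0, 1], [-0.67, -0.54, 0, 0, 0, 0, 1], [-0.67, -0.54, 0, 0, 0, 0, 1], [-0.67, -0.54, 0, 0, 0, 0, 1]]
  ]
}}

```text
time: 2.33
tool_pos: [0.5143, -0.0057, 0.3038]
tcp_rot: [-0.69, -3.065, -0.0]
wrist_force: [0.4, -1.2, 0.9]
width: 1.001
grip_force: 0.0
```

Request:
{"op": "jog_arm", "data": {
  "increments": [
    [[-0.67, -0.55, 0, 0, 0, 0, 1], [-0.67, -0.55, 0, 0, 0, 0, 1], [-0.67, -0.55, 0, 0, 0, 0, 1], [-0.67, -0.55, 0, 0, 0, 0, 1], [-0.67, -0.55, 0, 0, 0, 0, 1]]
  ]
}}

```text
time: 2.75
tool_pos: [0.5698, -0.1234, 0.3037]
tcp_rot: [-0.69, -3.065, -0.0]
wrist_force: [-0.1, 0.2, -0.6]
width: 1.001
grip_force: 0.0
```

Request:
{"op": "jog_arm", "data": {
  "increments": [
    [[0, 0, 0.1, 0, 0, 0, 0.3], [0, 0, 0.1, 0, 0, 0, 0.3], [0, 0, 0, 0, 0, 0, 0.3], [0, 0, 0, 0, 0, 0, 0.3], [0, 0, 0, 0, 0, 0, 0.3]]
  ]
}}

```text
time: 3.17
tool_pos: [0.5691, -0.1212, 0.2978]
tcp_rot: [-0.688, -3.065, -0.0]
wrist_force: [0.6, 0.0, -0.6]
width: 0.649
grip_force: 0.0
```

```bash
python3 w.py w2; python3 - <<'E'
from h import *
z=np.load('w2.npz'); im=z['im'];P=(viewer.camera_params('wrist'),z['R'],z['c']); print(proj(P,[[.568,-.1233,.109],[.546,-.193,.13]]))
u,v=proj(P,[[.568,-.1233,.109]])[0].astype(int)
cv2.imwrite('pics/w2c.png',cv2.resize(im[max(0,v-75):v+75,u-100:u+100],None,fx=4,fy=4,interpolation=2)); print(u,v)
E
```

```text
{'time': 3.1667, 'q': [-0.2528, 0.0931, 1.8149, 0.0002, 1.234, -1.3821], 'tool_pos': [0.5691, -0.1212, 0.2978], 'tcp_rot': [-0.6879, -3.0648, -0.0004], 'wrist_force': [0.6191, 0.0152, -0.5612], 'width': 0.6493}
[[277.15731606 194.77577281]
 [170.88390102 217.28277496]]
277 194
```

View pics/w2c.png

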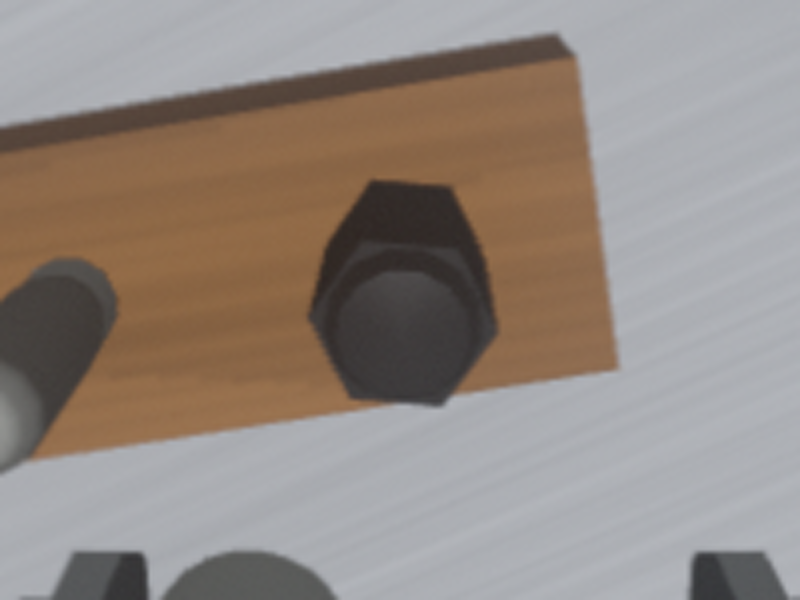

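The crop shows the flat driver's hexagonal top, centred at about (404,322). Its corners are at (311,318), (350,398), (443,405) and (497,327), and the cross-head is to the left.

```bash
python3 - <<'E'
from h import *
z=np.load('w2.npz'); P=(viewer.camera_params('wrist'),z['R'],z['c'])
c=np.array([(311,318),(350,398),(443,405),(497,327),(460,247),(365,240)])/4+[177,119]
X=onplane(P,c,.109)[:,:2]; m=X.mean(0); m2=(X[0]+X[3])/2; print(X.round(4),m,m2)
r=X-m; print(np.hypot(*r.T), np.degrees(np.arctan2(r[:,1],r[:,0]))%60)
s=read_state(); T=Ro.from_rotvec(s['tcp_rot']).as_matrix(); print(T.round(3), 'tool y ang',np.degrees(np.arctan2(T[1,1],T[0,1])))
for D in [m]: print('delta tool',(T[:2,:2].T@(D-s['tool_pos'][:2])))
E
```

```text
[[ 0.5636 -0.1392]
 [ 0.5805 -0.1396]
 [ 0.589  -0.1247]
 [ 0.5796 -0.1094]
 [ 0.5631 -0.1092]
 [ 0.5547 -0.124 ]] [ 0.5717397  -0.12434546] [ 0.57157667 -0.12431135]
[0.01695999 0.01755578 0.01729448 0.01686609 0.01742626 0.01705431] [ 1.26751914 59.7691627  58.98846065  2.35026565 59.6899253  58.86584325]
[[-0.904  0.427  0.   ]
 [ 0.427  0.904  0.   ]
 [ 0.     0.    -1.   ]] tool y ang 64.70209843068089
delta tool [-0.00357891 -0.00167555]
```

Request:
{"op": "jog_arm", "data": {
  "increments": [
    [[0, 0, 0, 0, 0, 1, 0.3], [0, 0, 0, 0, 0, 1, 0.3], [0, 0, 0, 0, 0, 1, 0.3], [0, 0, 0, 0, 0, 1, 0.3], [0, 0, 0, 0, 0, 1, 0.3]]
  ]
}}

```text
time: 3.63
tool_pos: [0.5694, -0.1215, 0.2983]
tcp_rot: [1.465, 2.778, 0.0]
wrist_force: [-0.3, -0.2, -0.3]
width: 0.652
grip_force: 0.0
```

Request:
{"op": "jog_arm", "data": {
  "increments": [
    [[0, 0, 0, 0, 0, 1, 0.3], [0, 0, 0, 0, 0, 1, 0.3], [0, 0, 0, 0, 0, 1, 0.3], [0, 0, 0, 0, 0, 1, 0.3], [0, 0, 0, 0, 0, 1, 0.3]]
  ]
}}

```text
time: 4.05
tool_pos: [0.5694, -0.1215, 0.2983]
tcp_rot: [2.134, 2.305, 0.0]
wrist_force: [0.2, -0.2, -1.0]
width: 0.649
grip_force: 0.0
```

Request:
{"op": "jog_arm", "data": {
  "increments": [
    [[0, 0, 0, 0, 0, 1, 0.3], [0, 0, 0, 0, 0, 1, 0.3], [0, 0, 0, 0, 0, 1, 0.3], [0, 0, 0, 0, 0, 1, 0.3], [0, 0, 0, 0, 0, 1, 0.3]]
  ]
}}

```text
time: 4.47
tool_pos: [0.5694, -0.1215, 0.2983]
tcp_rot: [2.658, 1.674, 0.001]
wrist_force: [0.2, 0.3, -0.5]
width: 0.648
grip_force: 0.0
```

Request:
{"op": "jog_arm", "data": {
  "increments": [
    [[0, 0, 0.4, 0, 0, 0.78, 0.3], [0, 0, 0.4, 0, 0, 0, 0.3], [0, 0, 0, 0, 0, 0, 0.3], [0, 0, 0, 0, 0, 0, 0.3], [0, 0, 0, 0, 0, 0, 0.3]]
  ]
}}

```text
time: 4.88
tool_pos: [0.5694, -0.1221, 0.2739]
tcp_rot: [-2.72, -1.572, 0.0]
wrist_force: [-0.2, 0.6, 0.3]
width: 0.65
grip_force: 0.0
```

```bash
python3 w.py w3; python3 - <<'E'
from h import *
z=np.load('w3.npz'); im=z['im'];P=(viewer.camera_params('wrist'),z['R'],z['c'])
s=read_state(); T=Ro.from_rotvec(s['tcp_rot']).as_matrix(); print('tool y ang',np.degrees(np.arctan2(T[1,1],T[0,1])),'dt',T[:2,:2].T@(np.array([.5717,-.1243])-s['tool_pos'][:2]))
u,v=proj(P,[[.5717,-.1243,.109]])[0].astype(int); v=min(v,345)
cv2.imwrite('pics/w3c.png',cv2.resize(im[v-75:v+75,u-100:u+100],None,fx=4,fy=4,interpolation=2)); print(u,v)
E
```

```text
{'time': 4.8833, 'q': [-0.2539, 0.1111, 1.8404, 0.0, 1.1905, 0.2688], 'tool_pos': [0.5694, -0.1221, 0.2739], 'tcp_rot': [-2.7198, -1.5718, 0.0004], 'wrist_force': [-0.2327, 0.5661, 0.3171], 'width': 0.6495}
tool y ang -29.97438438149852 dt [-0.00081113  0.0027929 ]
285 206
```

View pics/w3c.png

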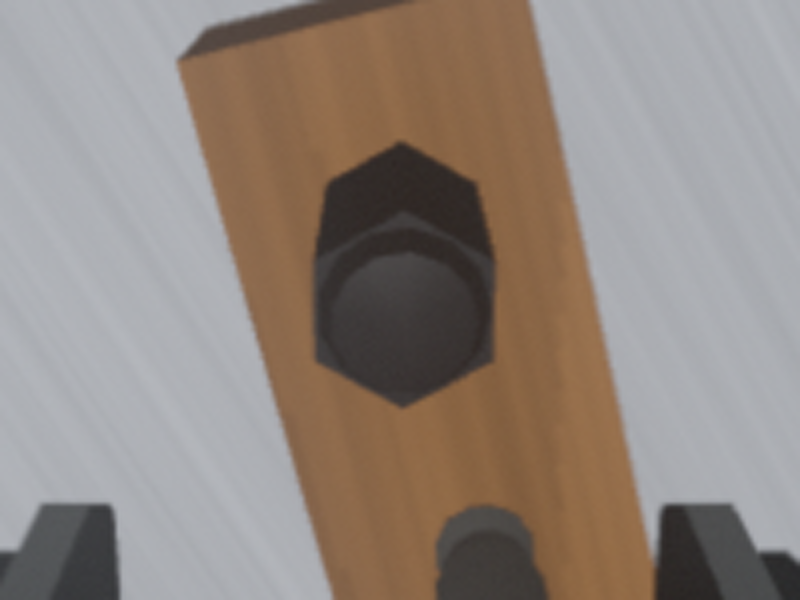

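The hexagon's flats are square to the fingers; its centre is at crop (404,309), as predicted. I'll descend and grip.

Request:
{"op": "jog_arm", "data": {
  "increments": [
    [[-0.03, 0.09, 0.9, 0, 0, 0, 0.3], [0, 0, 0.9, 0, 0, 0, 0.3], [0, 0, 0.9, 0, 0, 0, 0.3], [0, 0, 0.9, 0, 0, 0, 0.3], [0, 0, 0.9, 0, 0, 0, 0.3]]
  ]
}}

```text
time: 5.35
tool_pos: [0.5721, -0.1246, 0.1387]
tcp_rot: [2.719, 1.57, 0.002]
wrist_force: [0.0, -1.0, 0.2]
width: 0.651
grip_force: 0.0
```

Request:
{"op": "jog_arm", "data": {
  "increments": [
    [[0, 0, 0, 0, 0, 0, -1], [0, 0, 0, 0, 0, 0, -1], [0, 0, 0, 0, 0, 0, -1], [0, 0, 0, 0, 0, 0, -1], [0, 0, 0, 0, 0, 0, -1]]
  ],
  "force": 60
}}

```text
time: 5.77
tool_pos: [0.5728, -0.1248, 0.1412]
tcp_rot: [2.719, 1.568, 0.004]
wrist_force: [-0.3, 0.2, -1.7]
width: 0.338
grip_force: 60.4
```

Request:
{"op": "jog_arm", "data": {
  "increments": [
    [[0, 0, 0, 0, 0, 0, -1], [0, 0, 0, 0, 0, 0, -1], [0, 0, 0, 0, 0, 0, -1], [0, 0, 0, 0, 0, 0, -1], [0, 0, 0, 0, 0, 0, -1]]
  ],
  "force": 60
}}

```text
time: 6.18
tool_pos: [0.5714, -0.1245, 0.139]
tcp_rot: [2.721, 1.57, 0.0]
wrist_force: [0.5, 0.2, -0.6]
width: 0.343
grip_force: 60.4
```

Request:
{"op": "jog_arm", "data": {
  "increments": [
    [[0, 0, -0.5, 0, 0, 0, -1], [0, 0, -0.8, 0, 0, 0, -1], [0, 0, -0.9, 0, 0, 0, -1], [0, 0, -0.9, 0, 0, 0, -1], [0, 0, -0.9, 0, 0, 0, -1]]
  ]
}}

```text
time: 6.6
tool_pos: [0.5711, -0.1244, 0.2597]
tcp_rot: [-2.721, -1.569, 0.001]
wrist_force: [0.1, 0.2, -0.7]
width: 0.346
grip_force: 60.6
```

Request:
{"op": "jog_arm", "data": {
  "increments": [
    [[0.5, -0.45, -0.4, 0, 0, 0, -1], [0.5, -0.45, 0, 0, 0, 0, -1], [0.5, -0.45, 0, 0, 0, 0, -1], [0.5, -0.45, 0, 0, 0, 0, -1], [0.5, -0.45, 0, 0, 0, 0, -1]]
  ]
}}

```text
time: 7.02
tool_pos: [0.5502, -0.0249, 0.271]
tcp_rot: [2.722, 1.569, 0.0]
wrist_force: [1.1, 0.5, -2.5]
width: 0.341
grip_force: 60.7
```

Request:
{"op": "jog_arm", "data": {
  "increments": [
    [[0.5, -0.45, 0, 0, 0, 0, -1], [0.5, -0.45, 0, 0, 0, 0, -1], [0.5, -0.45, 0, 0, 0, 0, -1], [0.5, -0.45, 0, 0, 0, 0, -1], [0.5, -0.45, 0, 0, 0, 0, -1]]
  ]
}}

```text
time: 7.43
tool_pos: [0.5292, 0.0739, 0.2708]
tcp_rot: [-2.721, -1.569, 0.0]
wrist_force: [-0.1, -0.5, -0.5]
width: 0.343
grip_force: 60.7
```

Request:
{"op": "jog_arm", "data": {
  "increments": [
    [[0, 0, 0.3, 0, 0, 0, -1], [0, 0, 0.3, 0, 0, 0, -1], [0, 0, 0, 0, 0, 0, -1], [0, 0, 0, 0, 0, 0, -1], [0, 0, 0, 0, 0, 0, -1]]
  ]
}}

```text
time: 7.85
tool_pos: [0.5297, 0.0722, 0.2525]
tcp_rot: [-2.722, -1.568, 0.001]
wrist_force: [0.1, -0.8, -0.7]
width: 0.34
grip_force: 60.7
```

```bash
python3 w.py w4
```

```text
{'time': 7.85, 'q': [0.0889, 0.038, 1.9599, -0.0003, 1.1444, 0.6146], 'tool_pos': [0.5297, 0.0722, 0.2525], 'tcp_rot': [-2.7221, -1.5681, 0.0013], 'wrist_force': [0.1352, -0.7884, -0.7172], 'width': 0.3398}
```

View pics/w4.png

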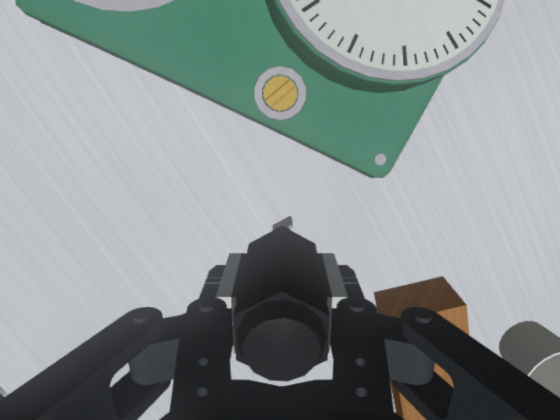

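The wrist view shows the boss and brass head at (280,92), and the blade tip peeking out below the handle at (284,222). I'll zoom in on both.

```bash
python3 - <<'E'
from h import *
z=np.load('w4.npz'); im=z['im'];P=(viewer.camera_params('wrist'),z['R'],z['c'])
a=im[60:125,248:313]; b=im[200:265,250:315]
cv2.imwrite('pics/w4c.png',np.hstack([cv2.resize(x,(390,390),interpolation=2) for x in (a,b)]))
hsv=cv2.cvtColor(im,cv2.COLOR_BGR2HSV); m=((hsv[...,0]>12)&(hsv[...,0]<35)&(hsv[...,1]>90)).astype(np.uint8); m[:, :250]=0;m[:,320:]=0;m[130:]=0;m[:60]=0
pts=cv2.findNonZero(m); (c,r)=cv2.minEnclosingCircle(pts); print(c,r,cv2.fitEllipse(cv2.convexHull(pts)))
X=onplane(P,c,.081)[0]; print(X); print('r mm',np.linalg.norm(onplane(P,(c[0]+r,c[1]),.081)[0]-X))
s=read_state(); print('axis tip px',proj(P,[np.array(s['tool_pos'])-[0,0,.137]]))
E
```

```text
(279.4108581542969, 92.718994140625) 17.29114532470703 ((279.7120361328125, 92.77289581298828), (32.9399528503418, 34.068111419677734), 165.80538940429688)
[0.56492228 0.13527121 0.081     ]
r mm 0.010847109541215805
axis tip px [[281.58788941 220.08825387]]
```

View pics/w4c.png

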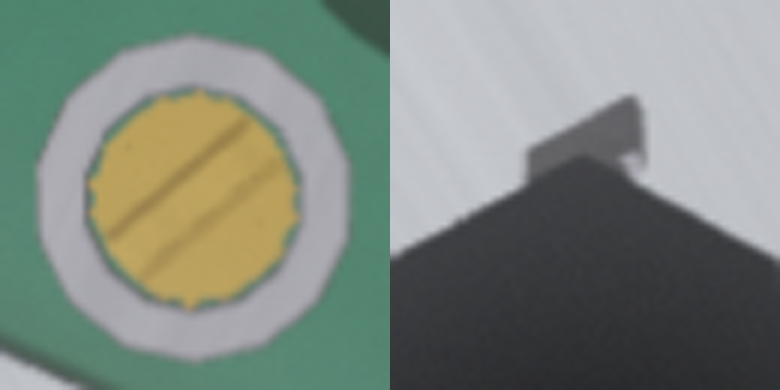

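The left panel shows the slot between lines (110,238)-(248,122) and (145,278)-(280,165). The right panel shows the blade's end edge from (528,150) to (634,96).

```bash
python3 - <<'E'
from h import *
z=np.load('w4.npz'); P=(viewer.camera_params('wrist'),z['R'],z['c'])
f=lambda p,o,zz: onplane(P,np.array(p)/6+o,zz)
ang=lambda X: np.degrees(np.arctan2(*(X[1]-X[0])[[1,0]]))%180
A=f([(110,238),(248,122)],[248,60],.081);B=f([(145,278),(280,165)],[248,60],.081)
C=f([(528-390,150),(633-390,97)],[250,200],.1155)
print('slot',ang(A),ang(B),'centre',(A.mean(0)+B.mean(0))/2,'blade',ang(C),np.linalg.norm(C[1]-C[0]),C.mean(0))
s=read_state(); T=Ro.from_rotvec(s['tcp_rot']).as_matrix(); print('tooly',np.degrees(np.arctan2(T[1,1],T[0,1])),T[:,2])
print('delta tool mm to head', T[:2,:2].T@(np.array([.5649,.1353])-s['tool_pos'][:2]), 'vs blade mid',T[:2,:2].T@(np.array([.5649,.1353])-C.mean(0)[:2]))
E
```

```text
slot 9.115596921460757 9.201943592309402 centre [0.5653049  0.13449226 0.081     ] blade 178.14618955338327 0.01175771874669082 [0.5297631  0.07175327 0.1155    ]
tooly -30.11785766909254 [-1.38508279e-05 -1.31659455e-04 -9.99999991e-01]
delta tool mm to head [ 0.07213394 -0.00141664] vs blade mid [ 0.07259861 -0.00149325]
```

Request:
{"op": "jog_arm", "data": {
  "increments": [
    [[0.48, -0.04, 0, 0, 0, 0, -1], [0.48, 0, 0, 0, 0, 0, -1], [0.48, 0, 0, 0, 0, 0, -1], [0.48, 0, 0, 0, 0, 0, -1], [0.48, 0, 0, 0, 0, 0, -1]]
  ]
}}

```text
time: 8.32
tool_pos: [0.5657, 0.1376, 0.253]
tcp_rot: [2.721, 1.57, 0.001]
wrist_force: [0.3, 0.4, -0.4]
width: 0.345
grip_force: 60.7
```

Request:
{"op": "jog_arm", "data": {
  "increments": [
    [[0, 0, 0, 0, 0, -1, -1], [0, 0, 0, 0, 0, -1, -1], [0, 0, 0.2, 0, 0, -1, -1], [0, 0, 0.2, 0, 0, -1, -1], [0, 0, 0.2, 0, 0, 0, -1]]
  ]
}}

```text
time: 8.73
tool_pos: [0.5653, 0.1372, 0.2347]
tcp_rot: [2.332, 2.105, 0.001]
wrist_force: [-0.6, -0.3, -0.9]
width: 0.345
grip_force: 60.6
```

Request:
{"op": "jog_arm", "data": {
  "increments": [
    [[0, 0, 0, 0, 0, 0, -1], [0, 0, 0, 0, 0, 0, -1], [0, 0, 0, 0, 0, 0, -1], [0, 0, 0, 0, 0, 0, -1], [0, 0, 0, 0, 0, 0, -1]]
  ]
}}

```text
time: 9.15
tool_pos: [0.565, 0.136, 0.2354]
tcp_rot: [2.336, 2.1, 0.001]
wrist_force: [0.3, 0.5, -1.2]
width: 0.347
grip_force: 60.6
```

```bash
python3 - <<'E'
from h import *
s=read_state(); print({k:np.round(s[k],4).tolist() for k in ['time','q','tool_pos','tcp_rot','wrist_force','torque']})
im,d,P=cam('wrist'); cv2.imwrite('pics/w5.png',im); im2,_,P2=cam('scene'); cv2.imwrite('pics/s5.png',im2)
u,v=proj(P,[[.565,.135,.081]])[0]; print(u,v)
u,v=int(u),int(v); a=im[v-50:v+50,u-50:u+50]
u,v=proj(P2,[[.64,.15,.1]])[0].astype(int); b=im2[v-50:v+50,u-50:u+50]
cv2.imwrite('pics/w5c.png',np.hstack([cv2.resize(x,(400,400),interpolation=2) for x in (a,b)]))
E
```

```text
{'time': 9.15, 'q': [0.1933, 0.1401, 1.8822, -0.0, 1.1185, 0.2997], 'tool_pos': [0.565, 0.136, 0.2354], 'tcp_rot': [2.3361, 2.0999, 0.0011], 'wrist_force': [0.2525, 0.4716, -1.1514], 'torque': [-0.0504, -0.0289, -0.055]}
280.7609493542893 212.28884283637473
```

View pics/w5c.png

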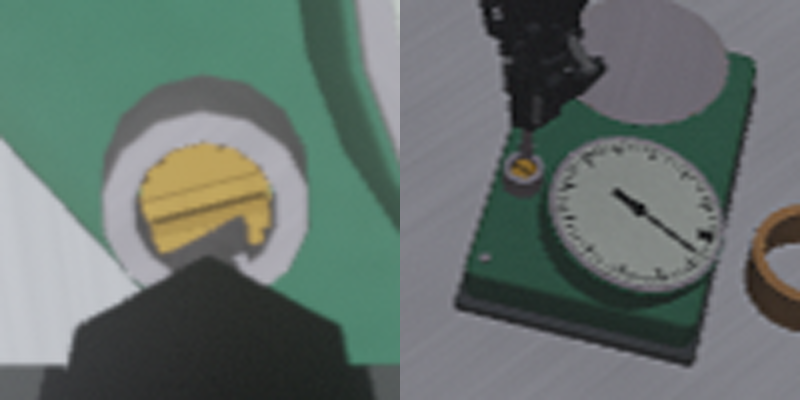

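The wrist half shows the blade just over the head, about 15° counter-clockwise of the slot. The scene half shows the pivot at (640,209), the pointer's end at (697,250) and the zero mark at (706,236). I'll build the pointer gauge now.

```bash
cat > dial.py <<'E'
from h import *
def params(n):
    p=viewer.camera_params(n); R=np.array(p['R']).T; return (p,R,-R@np.array(p['t']))
def face(im,P):
    u,v=proj(P,[[.655,.17,.098]])[0].astype(int)
    w=((im.min(2)>120)&(im.max(2).astype(int)-im.min(2)<40)&(im[...,1]>im[...,2])).astype(np.uint8)
    k=np.zeros_like(w); k[v-32:v+32,u-32:u+32]=w[v-32:v+32,u-32:u+32]
    k=cv2.morphologyEx(k,2,np.ones((3,3),np.uint8))
    c=max(cv2.findContours(k,0,2)[0],key=cv2.contourArea); return cv2.fitEllipse(cv2.convexHull(c))
yaw=.59
def plane():
    x=np.array([np.cos(yaw),np.sin(yaw),0]); y=np.array([-np.sin(yaw),np.cos(yaw),0]); t=np.radians(12)
    n=np.sin(t)*x+np.array([0,0,np.cos(t)]); return np.cos(t)*x-np.array([0,0,np.sin(t)]),y,n
def polar(im,P,C):
    ex,ey,n=plane()
    r=np.arange(0,.067,.0005); a=np.radians(np.arange(-180,180,.5))
    g=C+r[None,:,None]*(np.cos(-a)[:,None,None]*ex+np.sin(-a)[:,None,None]*ey)  # a>0 clockwise
    uv=proj(P,g.reshape(-1,3)).astype(np.float32).reshape(len(a),len(r),2)
    return np.degrees(a),r,cv2.remap(cv2.cvtColor(im,6),uv[...,0],uv[...,1],1).astype(float)
def gauge(C,im,P):
    a,r,G=polar(im,P,C)
    b=lambda lo,hi: np.clip(150-G[:,(r>lo)&(r<hi)].mean(1),0,None)
    p=b(.025,.045); k=np.argmax(p); w=np.abs(a-a[k])<6; pa=(a*p)[w].sum()/p[w].sum()
    z=b(.052,.064); z[np.abs(a)>45]=0; zs=np.convolve(z,np.ones(16),'same'); k=np.argmax(zs); w=np.abs(a-a[k])<6; za=(a*z)[w].sum()/z[w].sum()
    return pa,za,p.max(),z.max()
E
python3 - <<'E'
from dial import *
P=[params(n) for n in('top','scene')]; I=[cv2.imread('pics/top0.png'),cv2.imread('pics/scene0.png'),cv2.imread('pics/s5.png')]
e=[face(I[0],P[0]),face(I[1],P[1])]; print(e)
r=[rays(P[i],e[i][0])[0] for i in(0,1)]
A=np.c_[r[0],-r[1]]; s=np.linalg.lstsq(A,P[1][2]-P[0][2],rcond=None)[0]; X=[P[i][2]+r[i]*s[i] for i in(0,1)]; print(X); 
C=(X[0]+X[1])/2
for i,(im,p) in enumerate([(I[0],P[0]),(I[1],P[1]),(I[2],P[1])]):
    r_=rays(p,e[min(i,1)][0])[0]; n=plane()[2]; Cc=p[2]+r_*(n@(C-p[2])/(n@r_)); print(Cc,gauge(Cc,im,p))
    if i==1: np.save('C.npy',Cc)
E
```

```text
[((232.08692932128906, 186.42236328125), (18.04176902770996, 36.63178634643555), 177.70156860351562), ((330.3545227050781, 183.7882843017578), (28.917800903320312, 35.17229080200195), 119.54163360595703)]
[array([0.6592344 , 0.14728928, 0.10821252]), array([0.66804045, 0.15838115, 0.11075821])]
[0.65876768 0.14701224 0.11103408] (np.float64(-106.85455729166667), np.float64(-1.7425898794094439), np.float64(25.641025641025635), np.float64(42.16666666666667))
[0.66682833 0.15995828 0.10807942] (np.float64(16.017809051497636), np.float64(-2.5444925973997408), np.float64(82.28205128205128), np.float64(102.08333333333334))
[0.66682833 0.15995828 0.10807942] (np.float64(16.019300033978933), np.float64(-2.549912949103488), np.float64(80.3076923076923), np.float64(100.70833333333334))
```

Request:
{"op": "jog_arm", "data": {
  "increments": [
    [[0, 0, 0.1, 0, 0, 0, -1], [0, 0, 0.1, 0, 0, 0, -1], [0, 0, 0.1, 0, 0, 0, -1], [0, 0, 0.1, 0, 0, 0, -1], [0, 0, 0.1, 0, 0, 0, -1]]
  ]
}}

```text
time: 9.67
tool_pos: [0.5645, 0.1358, 0.2193]
tcp_rot: [-2.336, -2.101, 0.001]
wrist_force: [0.4, 0.1, -2.1]
width: 0.342
grip_force: 60.6
```

Request:
{"op": "jog_arm", "data": {
  "increments": [
    [[0, 0, 0.03, 0, 0, 0, -1], [0, 0, 0.03, 0, 0, 0, -1], [0, 0, 0, 0, 0, 0, -1], [0, 0, 0, 0, 0, 0, -1], [0, 0, 0, 0, 0, 0, -1]]
  ]
}}

```text
time: 10.08
tool_pos: [0.5648, 0.1359, 0.2183]
tcp_rot: [2.335, 2.101, 0.0]
wrist_force: [-1.0, -0.5, -0.9]
width: 0.342
grip_force: 60.6
```

```bash
python3 - <<'E'
import re
s=open('dial.py').read()
s=s.replace("cv2.morphologyEx(k,2,np.ones((3,3),np.uint8))","cv2.morphologyEx(cv2.morphologyEx(k,3,np.ones((5,5),np.uint8)),2,np.ones((9,9),np.uint8))")
open('dial.py','w').write(s)
from dial import *
P=[params(n) for n in('top','scene')]; I=[cv2.imread('pics/top0.png'),cv2.imread('pics/scene0.png'),cv2.imread('pics/s5.png')]
e=[face(I[0],P[0]),face(I[1],P[1])]; print(e)
r=[rays(P[i],e[i][0])[0] for i in(0,1)]
A=np.c_[r[0],-r[1]]; q=np.linalg.lstsq(A,P[1][2]-P[0][2],rcond=None)[0]; X=[P[i][2]+r[i]*q[i] for i in(0,1)]; print(X); 
C=(X[0]+X[1])/2
for i,(im,p) in enumerate([(I[0],P[0]),(I[1],P[1]),(I[2],P[1])]):
    r_=rays(p,e[min(i,1)][0])[0]; n=plane()[2]; Cc=p[2]+r_*(n@(C-p[2])/(n@r_)); print(Cc,gauge(Cc,im,p))
    if i==1: np.save('C.npy',Cc)
E
```

```text
[((224.3001251220703, 186.21084594726562), (43.753360748291016, 46.40975570678711), 50.205467224121094), ((330.0989990234375, 184.171875), (32.49413299560547, 42.447906494140625), 116.88720703125)]
[array([0.66198444, 0.17114953, 0.09189382]), array([0.65975757, 0.16824503, 0.09119507])]
[0.66210848 0.1712348  0.09114406] (np.float64(21.064774791705826), np.float64(-0.7127455102408555), np.float64(62.358974358974365), np.float64(85.70833333333333))
[0.66007859 0.16782799 0.09190546] (np.float64(12.996206862356209), np.float64(-4.090764265320478), np.float64(80.58974358974359), np.float64(109.95833333333334))
[0.66007859 0.16782799 0.09190546] (np.float64(12.996655146454966), np.float64(-4.095660749506903), np.float64(78.66666666666667), np.float64(109.08333333333334))
```

Request:
{"op": "jog_arm", "data": {
  "increments": [
    [[0, 0, 0.04, 0, 0, 0, -1], [0, 0, 0, 0, 0, 0, -1], [0, 0, 0, 0, 0, 0, -1], [0, 0, 0, 0, 0, 0, -1], [0, 0, 0, 0, 0, 0, -1]]
  ]
}}

```text
time: 10.5
tool_pos: [0.5647, 0.1359, 0.2169]
tcp_rot: [2.336, 2.101, 0.0]
wrist_force: [0.3, 0.5, -0.8]
width: 0.345
grip_force: 60.5
```

```bash
cat > f.py <<'E'
from h import *
F=[]
for i in range(4): s=read_state(); F.append(np.r_[s['wrist_force'],s['torque']]); viewer.read_camera('scene') if i<3 else 0
print(np.mean(F,0).round(2),np.std(F,0).round(2),np.round(s['tool_pos'],4),s['q'][5],s['time'])
E
python3 f.py
```

```text
[ 0.34  0.27 -0.91 -0.02 -0.01  0.  ] [0.13 0.53 0.27 0.03 0.03 0.04] [0.5647 0.1359 0.2169] 0.29891008492206245 10.65
```

Request:
{"op": "jog_arm", "data": {
  "increments": [
    [[0, 0, 0.03, 0, 0, 0, -1], [0, 0, 0, 0, 0, 0, -1], [0, 0, 0, 0, 0, 0, -1], [0, 0, 0, 0, 0, 0, -1], [0, 0, 0, 0, 0, 0, -1]]
  ]
}}

```text
time: 11.07
tool_pos: [0.5647, 0.1359, 0.216]
tcp_rot: [2.335, 2.101, 0.0]
wrist_force: [1.1, 0.8, -1.1]
width: 0.343
grip_force: 60.6
```

Request:
{"op": "jog_arm", "data": {
  "increments": [
    [[0, 0, 0.02, 0, 0, 0, -1], [0, 0, 0, 0, 0, 0, -1], [0, 0, 0, 0, 0, 0, -1], [0, 0, 0, 0, 0, 0, -1], [0, 0, 0, 0, 0, 0, -1]]
  ]
}}

```text
time: 11.48
tool_pos: [0.5647, 0.1358, 0.2155]
tcp_rot: [2.335, 2.101, 0.0]
wrist_force: [0.4, -0.3, 0.2]
width: 0.346
grip_force: 60.6
```

```bash
python3 f.py
```

```text
[ 0.29 -0.67 -0.19 -0.17 -0.08 -0.02] [0.31 0.52 0.49 0.02 0.06 0.01] [0.5647 0.1359 0.2154] 0.2989417055756182 11.6333
```

Request:
{"op": "jog_arm", "data": {
  "increments": [
    [[0, 0, 0.02, 0, 0, 0, -1], [0, 0, 0, 0, 0, 0.2, -1], [0, 0, 0, 0, 0, 0.3, -1], [0, 0, 0, 0, 0, 0.3, -1], [0, 0, 0, 0, 0, 0.3, -1]]
  ]
}}

```text
time: 12.05
tool_pos: [0.5647, 0.136, 0.2148]
tcp_rot: [-2.455, -1.96, -0.0]
wrist_force: [-0.3, 0.3, 0.3]
width: 0.344
grip_force: 60.6
```

Request:
{"op": "jog_arm", "data": {
  "increments": [
    [[0, 0, 0, 0, 0, 0.3, -1], [0, 0, 0, 0, 0, 0.3, -1], [0, 0, 0, 0, 0, 0.3, -1], [0, 0, 0, 0, 0, 0.3, -1], [0, 0, 0, 0, 0, 0, -1]]
  ]
}}

```text
time: 12.47
tool_pos: [0.5643, 0.1361, 0.2144]
tcp_rot: [-2.572, -1.803, 0.001]
wrist_force: [-0.3, -0.4, -1.1]
width: 0.341
grip_force: 60.6
```

```bash
python3 f.py
```

```text
[ 0.08  0.08 -1.23 -0.01 -0.02 -0.01] [0.52 0.43 0.33 0.01 0.01 0.01] [0.5645 0.136  0.2145] 0.5393512506404589 12.6167
```

The contact force vanished as the blade came in line with the slot. Next I'll lower it.

Request:
{"op": "jog_arm", "data": {
  "increments": [
    [[0, 0, 0.04, 0, 0, 0, -1], [0, 0, 0.03, 0, 0, 0, -1], [0, 0, 0, 0, 0, 0, -1], [0, 0, 0, 0, 0, 0, -1], [0, 0, 0, 0, 0, 0, -1]]
  ]
}}

```text
time: 13.03
tool_pos: [0.5646, 0.1359, 0.2126]
tcp_rot: [-2.571, -1.805, 0.0]
wrist_force: [-0.5, 0.7, -1.6]
width: 0.339
grip_force: 60.6
```

```bash
python3 f.py
```

```text
[-0.42  0.1  -1.27  0.    0.02  0.  ] [0.21 0.38 0.43 0.03 0.04 0.02] [0.5647 0.1359 0.2127] 0.5397514174838584 13.1833
```

Request:
{"op": "jog_arm", "data": {
  "increments": [
    [[0, 0, 0.04, 0, 0, 0, -1], [0, 0, 0.03, 0, 0, 0, -1], [0, 0, 0, 0, 0, 0, -1], [0, 0, 0, 0, 0, 0, -1], [0, 0, 0, 0, 0, 0, -1]]
  ]
}}

```text
time: 13.6
tool_pos: [0.5649, 0.1359, 0.2109]
tcp_rot: [2.571, 1.805, 0.001]
wrist_force: [-0.5, 0.5, 0.8]
width: 0.345
grip_force: 60.8
```

```bash
python3 f.py
```

```text
[-0.24  0.1   1.47 -0.01  0.    0.02] [0.3  0.33 0.43 0.02 0.02 0.04] [0.5649 0.1359 0.2109] 0.5397594520016247 13.75
```

Request:
{"op": "jog_arm", "data": {
  "increments": [
    [[0, 0, 0.03, 0, 0, 0, -1], [0, 0, 0, 0, 0, 0, -1], [0, 0, 0, 0, 0, 0, -1], [0, 0, 0, 0, 0, 0, -1], [0, 0, 0, 0, 0, 0, -1]]
  ]
}}

```text
time: 14.17
tool_pos: [0.5649, 0.1359, 0.21]
tcp_rot: [2.571, 1.805, 0.001]
wrist_force: [-0.1, 0.4, 2.8]
width: 0.344
grip_force: 61.0
```

```bash
python3 f.py
```

```text
[-0.24  0.21  3.32  0.01  0.01 -0.01] [0.38 0.4  0.56 0.01 0.03 0.02] [0.5649 0.1359 0.2099] 0.5397965552269657 14.3167
```

The blade dropped about 5.8 mm, close to the 6 mm slot depth, and seats at a gentle 4 N. Next I'll turn clockwise and watch the dial.

Request:
{"op": "jog_arm", "data": {
  "increments": [
    [[0, 0, 0, 0, 0, 0.6, -1], [0, 0, 0, 0, 0, 0.6, -1], [0, 0, 0, 0, 0, 0.6, -1], [0, 0, 0, 0, 0, 0.6, -1], [0, 0, 0, 0, 0, 0.6, -1]]
  ]
}}

```text
time: 14.73
tool_pos: [0.5649, 0.1356, 0.2098]
tcp_rot: [2.823, 1.377, 0.0]
wrist_force: [0.4, -0.8, 3.4]
width: 0.345
grip_force: 61.1
```

Request:
{"op": "jog_arm", "data": {
  "increments": [
    [[0, 0, 0, 0, 0, 0.6, -1], [0, 0, 0, 0, 0, 0.6, -1], [0, 0, 0, 0, 0, 0.6, -1], [0, 0, 0, 0, 0, 0, -1], [0, 0, 0, 0, 0, 0, -1]]
  ]
}}

```text
time: 15.15
tool_pos: [0.565, 0.1355, 0.2098]
tcp_rot: [2.937, 1.112, 0.001]
wrist_force: [0.8, -1.4, 3.7]
width: 0.341
grip_force: 61.1
```

```bash
python3 f.py; cat > g.py <<'E'
from dial import *
import sys
C=np.load('C.npy')
for n in ('scene','top'):
    im,_,P=cam(n); cv2.imwrite(f'pics/{n}_{sys.argv[1]}.png',im)
    Cc=C if n=='scene' else np.array([.6621,.1712,.0911]); g=gauge(Cc,im,P); print(n,np.round(g,2),'diff',round(g[0]-g[1],2))
E
python3 g.py a
```

```text
[ 1.03 -2.49  3.87 -0.55 -0.28  0.03] [0.46 0.67 0.32 0.06 0.04 0.02] [0.565  0.1355 0.2099] 1.0412671458350322 15.3
scene [  5.95  -4.1   75.1  108.25] diff 10.05
top [97.1  -0.78 97.92 82.67] diff 97.88
```

Request:
{"op": "jog_arm", "data": {
  "increments": [
    [[0, 0, 0, 0, 0, 0.6, -1], [0, 0, 0, 0, 0, 0.6, -1], [0, 0, 0, 0, 0, 0.6, -1], [0, 0, 0, 0, 0, 0.4, -1], [0, 0, 0, 0, 0, 0, -1]]
  ]
}}

```text
time: 15.82
tool_pos: [0.565, 0.1355, 0.2098]
tcp_rot: [3.046, 0.763, 0.001]
wrist_force: [1.9, -3.4, 4.9]
width: 0.344
grip_force: 61.1
```

```bash
python3 f.py;python3 g.py b; python3 w.py w6; python3 - <<'E'
from h import *
z=np.load('w6.npz'); P=(viewer.camera_params('wrist'),z['R'],z['c'])
im=z['im'];im2=cv2.imread('pics/scene_b.png')
P2=viewer.camera_params('scene'); b=im2[184-33:184+33,330-33:330+33]
print(proj(P,[[.661,.1695,.0915]]))
cv2.imwrite('pics/b.png',np.hstack([cv2.resize(im,None,fx=.7,fy=.7),cv2.resize(b,(294,294),interpolation=2)]))
E
```

```text
[ 1.73 -4.21  3.58 -0.97 -0.46  0.06] [0.55 0.51 0.85 0.06 0.04 0.03] [0.565  0.1355 0.2099] 1.2714047597861444 15.9667
scene [ -1.12  -3.58  87.77 109.79] diff 2.46
top [97.11 -0.53 98.03 82.54] diff 97.64
{'time': 16.0667, 'q': [0.193, 0.1643, 1.9051, -0.001, 1.0716, 1.2718], 'tool_pos': [0.565, 0.1355, 0.2098], 'tcp_rot': [3.046, 0.7655, 0.001], 'wrist_force': [2.7891, -4.5714, 3.5835], 'width': 0.3453}
[[314.20588913  33.54032327]]
```

View pics/b.png

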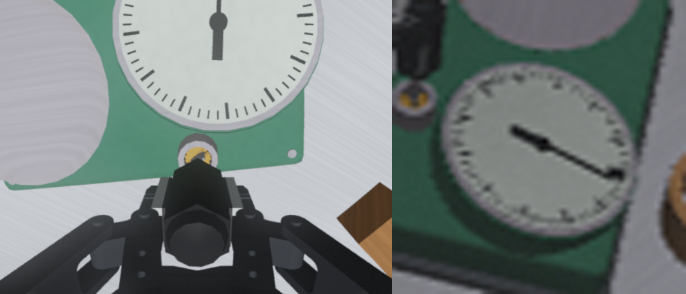

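The wrist half shows the hub at (218,22), the pointer's tail end at (217,58) and the tick opposite zero at (227,110). The scene half shows the pointer nearly at the mark at (616,175). I'll measure both on the dial plane.

```bash
cat > t.py <<'E'
from dial import *
import sys
z=np.load(sys.argv[1]+'.npz'); P=(viewer.camera_params('wrist'),z['R'],z['c']); im=z['im']; g=cv2.cvtColor(im,6)
C=np.array([.661,.1695,.0915]); ex,ey,n=plane()
u,v=proj(P,[C])[0].astype(int)
m=(g<95).astype(np.uint8); k=np.zeros_like(m); k[0:v+90,max(0,u-95):u+95]=m[0:v+90,max(0,u-95):u+95]
N,L,S,cc=cv2.connectedComponentsWithStats(k)
def pl(uv):
    r=rays(P,uv); X=P[2]+r*((n@(C-P[2]))/(r@n))[:,None]-C; return np.c_[X@ex,-X@ey]*1000   # x to zero, y clockwise, mm
for i in range(1,N):
    if S[i,4]<8: continue
    ys,xs=np.nonzero(L==i); X=pl(np.c_[xs,ys]); c=X.mean(0)
    w,V=np.linalg.eigh(np.cov(X.T)); d=V[:,1]*np.sign(V[0,1]); 
    print(S[i,4],c.round(1),'r',np.hypot(*c).round(1),'line ang',np.degrees(np.arctan2(d[1],d[0])).round(1),'len',(4*np.sqrt(w[1])).round(1),'pos ang',np.degrees(np.arctan2(c[1],c[0])).round(1))
E
python3 t.py w6
```

```text
1079 [-4.9 -1.9] r 5.2 line ang 7.1 len 39.3 pos ang -159.1
```

```bash
sed -i 's/g<95/g<150/' t.py; python3 t.py w6; python3 - <<'E'
from h import *
im=cv2.imread('pics/scene_b.png')
E
```

```text
1314 [-5.2 -1.9] r 5.5 line ang 7.2 len 41.6 pos ang -159.5
20 [-44.3  40. ] r 59.7 line ang -41.1 len 4.1 pos ang 137.9
```

```bash
sed -i 's/^m=.*/m=(cv2.morphologyEx(g,cv2.MORPH_BLACKHAT,np.ones((17,17),np.uint8))>50).astype(np.uint8); k=np.zeros_like(m); k[0:max(v+140,0),max(0,u-140):u+140]=m[0:max(v+140,0),max(0,u-140):u+140]/; s/<8: continue/<25: continue/' t.py; python3 t.py w6
```

```text
148 [11.1  0. ] r 11.1 line ang 6.3 len 11.4 pos ang 0.2
34 [ 19.3 -60.6] r 63.6 line ang -73.5 len 7.0 pos ang -72.3
32 [ 7.8 60.7] r 61.2 line ang 83.0 len 6.8 pos ang 82.7
113 [ 1.3 58.4] r 58.4 line ang 89.0 len 13.1 pos ang 88.8
34 [ 13.  -62.3] r 63.6 line ang -80.3 len 6.8 pos ang -78.2
26 [  6.5 -63. ] r 63.4 line ang -84.8 len 7.0 pos ang -84.1
31 [-5.2 60.4] r 60.7 line ang -83.7 len 7.3 pos ang 94.9
645 [-14.  -3.] r 14.3 line ang 7.6 len 24.1 pos ang -167.8
109 [  0.1 -61. ] r 61.0 line ang 89.8 len 12.9 pos ang -89.9
33 [-11.7  59.6] r 60.7 line ang -77.8 len 6.7 pos ang 101.1
34 [ -6.4 -63.2] r 63.5 line ang 84.0 len 7.3 pos ang -95.8
32 [-18.   58.1] r 60.9 line ang -72.0 len 6.9 pos ang 107.2
35 [-12.9 -62.1] r 63.4 line ang 77.6 len 7.0 pos ang -101.8
32 [-24.1  55.8] r 60.8 line ang -67.3 len 7.2 pos ang 113.4
110 [-28.8  50.9] r 58.5 line ang -60.8 len 13.0 pos ang 119.5
33 [-19.2 -60.4] r 63.4 line ang 70.5 len 7.0 pos ang -107.6
152 [-48.2  53.8] r 72.3 line ang 32.9 len 32.4 pos ang 131.9
36 [-35.4  49.4] r 60.8 line ang -55.0 len 7.3 pos ang 125.7
31 [-25.2 -58
[... 452 characters left out ...]
36.1 len 6.9 pos ang 144.1
32 [-46.  -42.6] r 62.7 line ang 40.8 len 6.8 pos ang -137.2
103 [-51.4 -30.7] r 59.9 line ang 29.7 len 12.8 pos ang -149.1
31 [-50.1 -37.5] r 62.6 line ang 35.2 len 6.7 pos ang -143.2
33 [-56.2  24.6] r 61.4 line ang -25.4 len 6.5 pos ang 156.4
100 [-59.1  -0.8] r 59.1 line ang -0.5 len 12.8 pos ang -179.2
28 [-58.4  18.5] r 61.2 line ang -17.9 len 6.7 pos ang 162.5
27 [-56.5 -26.1] r 62.2 line ang 23.5 len 6.9 pos ang -155.2
29 [-60.2  12.2] r 61.4 line ang -12.5 len 6.7 pos ang 168.5
27 [-58.8 -20.1] r 62.1 line ang 16.6 len 6.7 pos ang -161.1
32 [-61.2   5.7] r 61.5 line ang -5.8 len 7.1 pos ang 174.6
27 [-60.5 -13.8] r 62.0 line ang 10.4 len 6.7 pos ang -167.2
```

The wrist view is precise: the ticks agree with the axes and the pointer is about 7.4° heavy, so the screw needs about 14.8° more.

Request:
{"op": "jog_arm", "data": {
  "increments": [
    [[0, 0, 0, 0, 0, 0.6, -1], [0, 0, 0, 0, 0, 0.6, -1], [0, 0, 0, 0, 0, 0.6, -1], [0, 0, 0, 0, 0, 0.5, -1], [0, 0, 0, 0, 0, 0, -1]]
  ]
}}

```text
time: 16.53
tool_pos: [0.565, 0.1355, 0.2098]
tcp_rot: [3.116, 0.391, 0.001]
wrist_force: [2.8, -5.1, 3.7]
width: 0.339
grip_force: 61.1
```

```bash
python3 f.py; python3 w.py w7 >/dev/null; python3 t.py w7 | awk '$1>90'
```

```text
[ 2.43 -5.05  3.66 -1.17 -0.54  0.03] [0.6  0.16 0.15 0.03 0.03 0.03] [0.565  0.1355 0.2098] 1.5127578871343557 16.6833
151 [11.2 -1.3] r 11.3 line ang -11.2 len 13.2 pos ang -6.7
101 [ 30.1 -53.7] r 61.5 line ang -60.5 len 13.0 pos ang -60.7
627 [-14.6  -1.9] r 14.7 line ang -1.2 len 22.7 pos ang -172.7
118 [-28.6  50.3] r 57.9 line ang -60.9 len 13.0 pos ang 119.7
105 [  0.2 -61.6] r 61.6 line ang 89.0 len 13.0 pos ang -89.8
116 [-50.8  28.7] r 58.3 line ang -30.8 len 12.8 pos ang 150.6
104 [-29.6 -53.1] r 60.8 line ang 59.4 len 12.7 pos ang -119.1
101 [-59.1  -1.2] r 59.1 line ang 0.0 len 12.7 pos ang -178.8
108 [-51.4 -31.2] r 60.1 line ang 29.6 len 12.6 pos ang -148.8
```

```bash
cat > u.py <<'E'
from dial import *
import sys
def fit(g,P,C,xs,yc,hw=.008,thr=120):
    ex,ey,n=plane(); ys=np.arange(-hw,hw,.00025); out=[]
    for x in xs:
        q=C+x*ex-(yc(x)+ys)[:,None]*ey; uv=proj(P,q).astype(np.float32)
        ok=(uv[:,1]>1).all()
        s=cv2.remap(g,uv[None,:,0].copy(),uv[None,:,1].copy(),1)[0].astype(float); w=np.clip(np.percentile(s,85)-s-25,0,None)
        if ok and w.sum()>0: out.append((x*1e3,(w*ys).sum()/w.sum()*1e3+yc(x)*1e3,w.max()))
    return np.array(out)
if __name__=='__main__':
  for f,a0 in (('w6',7),('w7',0)):
    z=np.load(f+'.npz'); P=(viewer.camera_params('wrist'),z['R'],z['c']); g=cv2.cvtColor(z['im'],6); C=np.array([.661,.1695,.0915])
    o=fit(g,P,C,np.arange(-.026,.022,.002),lambda x:-.0015+x*np.tan(np.radians(a0)))
    print(f,o.round(1).tolist()); k=o[:,2]>40; p=np.polyfit(o[k,0],o[k,1],1); print(np.degrees(np.arctan(p[0])),p[1])
  P=params('scene'); C=np.load('C.npy')
  for f in ('scene0','scene_a','scene_b'):
    im=cv2.imread(f'pics/{f}.png'); g=cv2.cvtColor(im,6); a0={'scene0':20,'scene_a':14,'scene_b':7.4}[f]
    o=fit(g,P,C,np.arange(-.018,.048,.002),lambda x:x*np.tan(np.radians(a0))); k=o[:,2]>30;p=np.polyfit(o[k,0],o[k,1],1); print(f,np.degrees(np.arctan(p[0])),p[1])
E
python3 u.py
```

```text
w6 [[-24.0, -3.6, 81.0], [-22.0, -4.1, 88.0], [-20.0, -3.8, 88.6], [-18.0, -3.5, 89.0], [-16.0, -3.3, 89.0], [-14.0, -3.0, 89.6], [-12.0, -2.8, 89.6], [-10.0, -2.5, 91.0], [-8.0, -2.3, 91.0], [-6.0, -2.0, 92.0], [-4.0, -1.5, 95.0], [-2.0, -1.3, 93.0], [-0.0, -1.2, 89.6], [2.0, -1.0, 82.8], [4.0, -1.0, 91.6], [6.0, -0.9, 93.0], [8.0, -0.4, 93.0], [10.0, -0.1, 93.0], [12.0, 0.2, 94.0], [14.0, 0.4, 95.0]]
6.657176506778825 -1.2946087189788433
w7 [[-24.0, -1.9, 80.0], [-22.0, -1.9, 89.0], [-20.0, -1.9, 89.0], [-18.0, -1.9, 88.0], [-16.0, -1.9, 89.0], [-14.0, -1.9, 89.0], [-12.0, -1.8, 91.0], [-10.0, -1.8, 91.0], [-8.0, -1.8, 92.0], [-6.0, -1.8, 93.0], [-4.0, -1.7, 95.0], [-2.0, -1.7, 92.0], [-0.0, -1.7, 91.6], [2.0, -1.7, 89.1], [4.0, -1.7, 91.6], [6.0, -1.7, 93.0], [8.0, -1.7, 92.0], [10.0, -1.7, 93.0], [12.0, -1.6, 93.0]]
0.4814030035757098 -1.7345782398930143
scene0 19.82295475865127 -4.437622346863396
scene_a 13.057440810020903 -4.54917821724237
scene_b 6.242045800208119 -4.590948600299139
```

Request:
{"op": "jog_arm", "data": {
  "increments": [
    [[0, 0, 0, 0, 0, 0.2, -1], [0, 0, 0, 0, 0, 0.15, -1], [0, 0, 0, 0, 0, 0, -1], [0, 0, 0, 0, 0, 0, -1], [0, 0, 0, 0, 0, 0, -1]]
  ]
}}

```text
time: 17.15
tool_pos: [0.565, 0.1354, 0.2099]
tcp_rot: [3.122, 0.337, 0.001]
wrist_force: [1.6, -5.9, 3.0]
width: 0.346
grip_force: 61.1
```

```bash
python3 w.py w8; sed -i "s/('w7',0))/('w7',0),('w8',0))/;s/print(f,o.round(1).tolist())/print(f)/" u.py; python3 u.py|head -6; python3 t.py w8|awk '$1>90'|grep -o 'line.*'; python3 f.py
```

```text
{'time': 17.15, 'q': [0.1929, 0.1642, 1.9051, -0.0012, 1.0716, 1.5494], 'tool_pos': [0.565, 0.1354, 0.2099], 'tcp_rot': [3.1225, 0.3368, 0.0012], 'wrist_force': [1.6385, -5.8662, 2.983], 'width': 0.346}
w6
6.657176506778825 -1.2946087189788433
w7
0.4814030035757098 -1.7345782398930143
w8
-0.538486046059668 -1.7881859821139499
line ang -12.0 len 14.5 pos ang -7.3
line ang -61.1 len 13.0 pos ang -60.7
line ang -1.9 len 22.7 pos ang -173.2
line ang -61.3 len 13.0 pos ang 119.6
line ang 89.1 len 13.0 pos ang -89.8
line ang -30.2 len 12.9 pos ang 150.6
line ang 59.2 len 12.8 pos ang -119.1
line ang -0.3 len 12.5 pos ang -178.8
line ang 30.1 len 13.0 pos ang -148.7
[ 2.34 -5.12  4.17 -1.18 -0.56  0.06] [0.43 0.48 0.29 0.02 0.03 0.02] [0.565  0.1355 0.2098] 1.5493568704303806 17.35
```

The pointer (-0.54°) now matches the dial axis (-0.6°). I'll relax the twist within the slot's slack, then lift out.

Request:
{"op": "jog_arm", "data": {
  "increments": [
    [[0, 0, 0, 0, 0, -0.3, -1], [0, 0, 0, 0, 0, -0.3, -1], [0, 0, -0.05, 0, 0, 0, -1], [0, 0, -0.1, 0, 0, 0, -1], [0, 0, -0.1, 0, 0, 0, -1]]
  ]
}}

```text
time: 17.77
tool_pos: [0.5632, 0.1365, 0.2159]
tcp_rot: [-3.11, -0.431, 0.006]
wrist_force: [-0.3, -0.0, -1.7]
width: 0.342
grip_force: 60.6
```

Request:
{"op": "jog_arm", "data": {
  "increments": [
    [[0, 0, -0.3, 0, 0, 0, -1], [0, 0, -0.4, 0, 0, 0, -1], [0, 0, -0.6, 0, 0, 0, -1], [0, 0, -0.2, 0, 0, 0, -1], [0, 0, 0, 0, 0, 0, -1]]
  ]
}}

```text
time: 18.18
tool_pos: [0.5661, 0.1365, 0.2655]
tcp_rot: [-3.111, -0.433, -0.008]
wrist_force: [0.6, 0.3, -0.5]
width: 0.347
grip_force: 60.6
```

```bash
python3 f.py; python3 w.py w9; python3 - <<'E'
from u import *
z=np.load('w9.npz'); P=(viewer.camera_params('wrist'),z['R'],z['c']); g=cv2.cvtColor(z['im'],6); C=np.array([.661,.1695,.0915])
print(proj(P,[C]),proj(P,[C+.06*plane()[0]]))
o=fit(g,P,C,np.arange(-.026,.045,.002),lambda x:-.0015); k=o[:,2]>40; p=np.polyfit(o[k,0],o[k,1],1); print(len(o),np.degrees(np.arctan(p[0])),p[1])
T=Ro.from_rotvec(read_state()['tcp_rot']).as_matrix(); print(T.round(3).tolist(), np.degrees(np.arctan2(T[1,1],T[0,1])))
E
python3 t.py w9|awk '$1>70'|grep -o 'line.*'
```

```text
[ 0.05  0.05 -0.99 -0.   -0.03  0.01] [0.53 0.28 0.44 0.03 0.05 0.02] [0.5643 0.136  0.2618] 1.4875110691057458 18.3333
{'time': 18.3333, 'q': [0.1935, 0.1171, 1.8568, 0.0002, 1.1683, 1.4875], 'tool_pos': [0.5643, 0.136, 0.2618], 'tcp_rot': [-3.1114, -0.4332, 0.001], 'wrist_force': [-0.5465, -0.2824, -1.1084], 'width': 0.3403}
[[272.31159944  42.09926338]] [[242.77883706 -50.00571611]]
25 -0.517878016809528 -1.6616768448177748
[[0.962, 0.273, -0.002], [0.273, -0.962, -0.0], [-0.002, -0.0, -1.0]] -74.15182956133418
line ang -0.5 len 51.7 pos ang -145.6
line ang 89.4 len 13.0 pos ang 88.8
line ang 23.3 len 42.7 pos ang 124.0
line ang 47.2 len 16.5 pos ang 152.4
line ang -83.6 len 8.3 pos ang -165.9
```

Request:
{"op": "jog_arm", "data": {
  "increments": [
    [[0, 0, 0, 0, 0, -1, -1], [0, 0, 0, 0, 0, -1, -1], [0, 0, 0, 0, 0, -1, -1], [0, 0, 0, 0, 0, -1, -1], [0, 0, 0, 0, 0, -1, -1]]
  ]
}}

```text
time: 18.8
tool_pos: [0.564, 0.1358, 0.2608]
tcp_rot: [-2.89, -1.231, 0.004]
wrist_force: [0.7, 0.2, -0.9]
width: 0.344
grip_force: 60.5
```

Request:
{"op": "jog_arm", "data": {
  "increments": [
    [[0, 0, 0, 0, 0, -1, -1], [0, 0, 0, 0, 0, -1, -1], [0, 0, 0, 0, 0, -0.36, -1], [0, 0, 0, 0, 0, 0, -1], [0, 0, 0, 0, 0, 0, -1]]
  ]
}}

```text
time: 19.22
tool_pos: [0.5642, 0.1358, 0.2611]
tcp_rot: [-2.721, -1.569, 0.003]
wrist_force: [0.2, 0.4, -0.7]
width: 0.346
grip_force: 60.5
```

Request:
{"op": "jog_arm", "data": {
  "increments": [
    [[-0.74, 0.455, 0, 0, 0, 0, -1], [-0.74, 0.455, 0, 0, 0, 0, -1], [-0.74, 0.455, 0, 0, 0, 0, -1], [-0.74, 0.455, 0, 0, 0, 0, -1], [-0.74, 0.455, 0, 0, 0, 0, -1]]
  ]
}}

```text
time: 19.63
tool_pos: [0.568, 0.0046, 0.2617]
tcp_rot: [-2.721, -1.569, 0.001]
wrist_force: [0.1, -1.1, -1.5]
width: 0.34
grip_force: 60.6
```

Request:
{"op": "jog_arm", "data": {
  "increments": [
    [[-0.74, 0.455, 0, 0, 0, 0, -1], [-0.74, 0.455, 0, 0, 0, 0, -1], [-0.74, 0.455, 0, 0, 0, 0, -1], [-0.5, 0.3, 0, 0, 0, 0, -1], [0, 0, 0, 0, 0, 0, -1]]
  ]
}}

```text
time: 20.05
tool_pos: [0.5706, -0.0932, 0.2618]
tcp_rot: [2.723, 1.565, -0.002]
wrist_force: [-0.2, 0.8, -1.7]
width: 0.345
grip_force: 60.6
```

```bash
python3 w.py w10; python3 g.py c; python3 - <<'E'
from h import *
s=read_state(); T=Ro.from_rotvec(s['tcp_rot']).as_matrix(); print(np.degrees(np.arctan2(T[1,1],T[0,1])), T[:2,:2].T@(np.array([.5714,-.1245])-s['tool_pos'][:2])/.03)
E
```

```text
{'time': 20.05, 'q': [-0.2042, 0.1126, 1.8618, -0.0017, 1.1674, 0.3242], 'tool_pos': [0.5706, -0.0932, 0.2618], 'tcp_rot': [2.7231, 1.5646, -0.0018], 'wrist_force': [-0.1809, 0.762, -1.6834], 'width': 0.345}
scene [ -9.08  -4.13  82.9  107.08] diff -4.95
top [-1.38 -0.78 47.15 82.21] diff -0.6
-30.0669069090344 [-0.99058161  0.60592411]
```

Request:
{"op": "jog_arm", "data": {
  "increments": [
    [[-0.33, 0.2, 0, 0, 0, 0, -1], [-0.33, 0.2, 0, 0, 0, 0, -1], [-0.33, 0.2, 0, 0, 0, 0, -1], [0, 0, 0, 0, 0, 0, -1], [0, 0, 0, 0, 0, 0, -1]]
  ]
}}

```text
time: 20.62
tool_pos: [0.5716, -0.1254, 0.2622]
tcp_rot: [-2.721, -1.569, -0.0]
wrist_force: [0.3, -0.2, -1.5]
width: 0.347
grip_force: 60.6
```

```bash
python3 w.py w11; python3 - <<'E'
from h import *
A=[np.load(f+'.npz')['im'] for f in('w4','w10','w11')]
a=[cv2.resize(x[200:265,250:315],(260,260),interpolation=2) for x in A[:2]]+[cv2.resize(A[2][130:265,215:350],(260,260),interpolation=2)]
cv2.imwrite('pics/c11.png',np.hstack(a))
E
```

```text
{'time': 20.6167, 'q': [-0.2586, 0.1253, 1.8469, 0.0002, 1.1694, 0.266], 'tool_pos': [0.5716, -0.1254, 0.2622], 'tcp_rot': [-2.7215, -1.5692, -0.0001], 'wrist_force': [0.2841, -0.2214, -1.547], 'width': 0.3471}
```

View pics/c11.png

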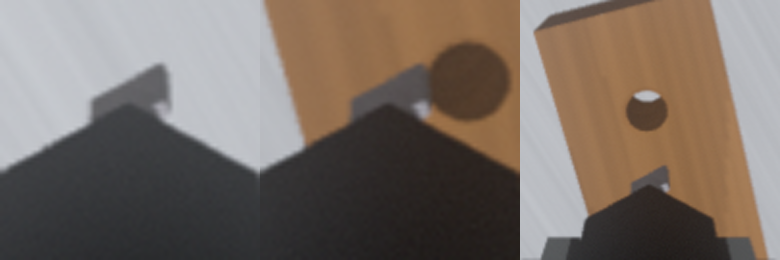

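The blade sits in the hand just as before (panels 1 and 2). The hole is at panel-3 (647,111), which is pixel (281,188).

```bash
python3 - <<'E'
from h import *
z=np.load('w11.npz'); P=(viewer.camera_params('wrist'),z['R'],z['c'])
h=onplane(P,[(280.9,187.6)],.052)[0]; s=read_state(); T=Ro.from_rotvec(s['tcp_rot']).as_matrix()
print(h, T[:2,:2].T@(h[:2]-s['tool_pos'][:2]))
E
```

```text
[ 0.57154598 -0.12498531  0.052     ] [2.15818027e-05 2.10613730e-05]
```

Request:
{"op": "jog_arm", "data": {
  "increments": [
    [[0, 0, 0.8, 0, 0, 0, -1], [0, 0, 0.8, 0, 0, 0, -1], [0, 0, 0.8, 0, 0, 0, -1], [0, 0, 0.8, 0, 0, 0, -1], [0, 0, 0.8, 0, 0, 0, -1]]
  ]
}}

```text
time: 21.08
tool_pos: [0.5715, -0.1243, 0.1413]
tcp_rot: [2.72, 1.571, 0.001]
wrist_force: [-0.6, 0.9, -1.0]
width: 0.344
grip_force: 60.6
```

Request:
{"op": "jog_arm", "data": {
  "increments": [
    [[0, 0, 0.04, 0, 0, 0, -1], [0, 0, 0.04, 0, 0, 0, -1], [0, 0, 0, 0, 0, 0, -1], [0, 0, 0, 0, 0, 0, -1], [0, 0, 0, 0, 0, 0, -1]]
  ]
}}

```text
time: 21.5
tool_pos: [0.5719, -0.1247, 0.1407]
tcp_rot: [2.72, 1.571, 0.001]
wrist_force: [0.1, -0.4, -1.3]
width: 0.346
grip_force: 60.7
```

```bash
python3 f.py
```

```text
[ 0.15 -0.08 -1.27  0.    0.01  0.  ] [0.49 0.19 0.25 0.02 0.02 0.03] [ 0.5718 -0.1247  0.1405] 0.2660200461734626 21.65
```

Request:
{"op": "jog_arm", "data": {
  "increments": [
    [[0, 0, 0.03, 0, 0, 0, -1], [0, 0, 0.02, 0, 0, 0, -1], [0, 0, 0, 0, 0, 0, -1], [0, 0, 0, 0, 0, 0, -1], [0, 0, 0, 0, 0, 0, -1]]
  ]
}}

```text
time: 22.07
tool_pos: [0.5715, -0.1247, 0.1382]
tcp_rot: [-2.72, -1.571, 0.0]
wrist_force: [0.3, -0.2, -0.6]
width: 0.342
grip_force: 60.7
```

Request:
{"op": "jog_arm", "data": {
  "increments": [
    [[0, 0, 0, 0, 0, 0, -0.1], [0, 0, 0, 0, 0, 0, 0.1], [0, 0, 0, 0, 0, 0, 0.3], [0, 0, 0, 0, 0, 0, 0.3], [0, 0, 0, 0, 0, 0, 0.3]]
  ]
}}

```text
time: 22.48
tool_pos: [0.5716, -0.1247, 0.1384]
tcp_rot: [2.72, 1.571, 0.0]
wrist_force: [0.3, -0.0, 0.1]
width: 0.646
grip_force: 0.0
```

Request:
{"op": "jog_arm", "data": {
  "increments": [
    [[0, 0, -0.2, 0, 0, 0, 0.3], [0, 0, -0.5, 0, 0, 0, 0.3], [0, 0, -0.9, 0, 0, 0, 0.3], [0, 0, -0.9, 0, 0, 0, 0.3], [0, 0, -0.9, 0, 0, 0, 0.3]]
  ]
}}

```text
time: 22.9
tool_pos: [0.5712, -0.1246, 0.2415]
tcp_rot: [-2.72, -1.571, 0.001]
wrist_force: [0.6, 0.5, 0.3]
width: 0.652
grip_force: 0.0
```

Request:
{"op": "jog_arm", "data": {
  "increments": [
    [[-0.8, 0, -0.6, 0, 0, 0, 0.3], [-0.8, 0, -0.6, 0, 0, 0, 0.3], [-0.5, 0, 0, 0, 0, 0, 0.3], [0, 0, 0, 0, 0, 0, 0.3], [0, 0, 0, 0, 0, 0, 0.3]]
  ]
}}

```text
time: 23.32
tool_pos: [0.5398, -0.1797, 0.277]
tcp_rot: [2.722, 1.568, 0.001]
wrist_force: [-0.3, 0.5, -0.4]
width: 0.647
grip_force: 0.0
```

```bash
python3 g.py d; python3 f.py; python3 - <<'E'
from h import *
im,d,P=cam('wrist'); cv2.imwrite('pics/end.png',im)
ys,xs=np.nonzero((d>0)); X=atdepth(P,np.c_[xs,ys],d[ys,xs])
near=np.hypot(X[:,0]-.5715,X[:,1]+.125)<.022
k=near&(X[:,2]>.09); print('driver top z',X[k,2].max() if k.any() else None,'xy',X[k&(X[:,2]>.108),:2].mean(0),k.sum())
im,d,P=cam('top'); g=im.max(2); a=cv2.imread('pics/top0.png').max(2)
for b in(a,g):
    ys,xs=np.nonzero(b[205:235,315:342]<60); print(xs.mean()+315,ys.mean()+205,len(xs))
E
```

```text
scene [ -9.09  -4.13  84.05 108.04] diff -4.97
top [-1.38 -0.79 47.69 81.83] diff -0.59
[ 0.29 -0.   -0.25  0.01 -0.    0.02] [0.52 0.24 0.29 0.02 0.04 0.02] [ 0.5401 -0.1784  0.2754] 0.15939171790266127 23.5667
driver top z 0.11942094983805779 xy [ 0.57181554 -0.12432374] 2061
327.7889908256881 221.28440366972478 109
328.21495327102804 221.54205607476635 107
```

```bash
python3 - <<'E'
from u import *
P=params('scene'); C=np.load('C.npy')
for f in ('scene_c','scene_d'):
    g=cv2.cvtColor(cv2.imread(f'pics/{f}.png'),6); o=fit(g,P,C,np.arange(-.018,.048,.002),lambda x:-.004); k=o[:,2]>30;p=np.polyfit(o[k,0],o[k,1],1); print(f,np.degrees(np.arctan(p[0])),p[1])
P=params('top')
for f in('top0','top_d'):
    g=cv2.cvtColor(cv2.imread(f'pics/{f}.png'),6); a0=np.tan(np.radians(20 if f=='top0' else 0)); o=fit(g,P,np.array([.6621,.1712,.0911]),np.arange(-.018,.048,.002),lambda x:x*a0); k=o[:,2]>30;p=np.polyfit(o[k,0],o[k,1],1); print(f,np.degrees(np.arctan(p[0])),p[1])
E
```

```text
scene_c -0.36864563375437376 -5.054144501491945
scene_d -0.32669608817576395 -5.068378640491488
top0 20.697636155914893 0.10283993618260692
top_d -0.43038208828360647 -0.5477773188108676
```

All views agree that the pointer is on zero to within about 0.5°. The driver is back upright and released, so I'll hand in.

```bash
python3 -c "
from workcell import bot; print(bot.finish_job())"
```

```text
the job is handed in; nothing more can be done
None
```

The scale's pointer stands on the zero mark to within about half a degree, the flat screwdriver is back upright in its own hole and released, and the job was handed in at about 24 s with about 5 N as the highest press I measured on the screw.

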